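# Shut the food-waste caddy and cap its vent

## Task

Close up the grey food-waste caddy on the worktop so that no smell gets out: first press its hinged lid down past the catch until it is fully shut, then fetch the green vent cap and press it straight down onto the white stud on the caddy's rear deck until it clicks. Keep pressing after the click and finish like that, still holding the cap firmly down on its seal with the gripper; do not let go. Leave the jar, the vase and the soap bottle where they are.

Things in the scene. Friction and masses are not known exactly. Their poses are not given: they have to be found in the camera images.
- caddy: Fixed grey plastic caddy, 264 mm long (its x) by 180 mm wide (its y) by 120 mm high; origin at the centre of its underside, within 2 mm. Its -x end (towards the robot) is an open bin under the hinged lid; the 90 mm at its +x end is a closed flat deck, top 120 mm up, with the white vent stud in its middle.
- vent (a point): Point on the upright axis of the white vent stud, level with the free top of the orange seal ring (47 mm across) at its foot: 85 mm along the caddy's +x from its origin, 130 mm above the worktop. The stud is 19 mm in diameter, its top 18.5 mm above this point; four sprung beads, centred 11.5 mm above this point, make it 30 mm across.
- hinge (a point): Middle of the lid's hinge axis, which runs along the caddy's y, 40 mm along its +x from its origin and 121 mm up.
- lid (a joint): Lid angle, rad: 0 shut (level), larger is more open (its end nearest the robot rises), at most 1.05. Starts ajar and stays where it is left (1 to 2 N at the pad moves it). In the last 0.08 rad two sprung catches in the bin's front wall resist with up to about 9 N at the pad; below about 0.035 they snap it shut and hold it.
- lid_pad (a point): Centre of the top face of the black rubber push pad (30 by 70 mm) at the lid's free end: 155 mm from the hinge axis along the lid and 14 mm above it, square to the lid; faces up with the lid shut. The light grey lid is 174 mm long, 184 mm wide, 8 mm thick, its underside in the plane of the hinge axis.
- cap: Loose green vent cap, about 60 g, mouth down on the worktop; origin at the centre of its mouth (underside), z up. A round cup 42 mm in diameter, 29 mm high, with a round knob 24 mm in diameter, 26 mm high on top (55 mm in all). Its mouth is 25 mm wide with a lip 4 mm thick; behind it the cup is 34 mm wide, 24 mm deep from the mouth.
- seal (a joint): How far the orange seal ring is pressed down, m: 0 free, 0.001 at 4 N, 0.004 at a hard stop (16 N). The cap meets the beads with its origin about 17 mm above vent and needs about 10 to 16 N; about 8 mm above it clicks, the force drops and the beads pull it down; it is home with its origin level with vent or, pressed, up to 4 mm below.
- jar: Loose jar with a steel lid, 60 mm in diameter, 85 mm high, 0.3 kg; origin at the centre of its underside. A bystander.
- vase: Loose gold vase, 72 mm in diameter, 140 mm high; origin at the centre of its underside. A bystander.
- soap: Loose blue soap bottle, 60 mm in diameter, 170 mm high; origin at the centre of its underside. A bystander.
Not all that is in view belongs to the job. There is more than one size of the cap; the job needs the smaller.

How it is judged (in metres and radians):
On the way, in this order (a step that is already met when the one before it is completed fails the run):
1. the lid is shut past its catch, the cap not yet on the stud (value of joint lid below 0.02 rad and distance between cap and vent above 0.03 m), for 0.2 s.
2. the cap has clicked home on the stud (value of joint lid below 0.02 rad and z of cap in the frame of vent between -0.008 and 0.0015 m and horizontal distance between cap and vent below 0.004 m and angle between cap's own z axis and vertical below 0.12 rad), for 0.2 s.
At the end, for the whole second after the job is handed in: Lid under 0.02 rad; cap clicked home (origin within 4 mm of the stud axis, at most 1.5 mm above vent, within 0.12 rad of upright), at rest, fingers still on it and pressing so that the seal is squeezed over 1 mm (4 N); jar, vase and soap upright, within 25 mm of their places (all of step 2 and value of joint seal above 0.001 m and contact force between the fingers and cap above 3 N and linear speed of cap below 0.02 m/s and angle between each of jar, vase, soap's own z axis and vertical below 0.1 rad); the arm keeps its last pose, push and grip.
It fails at once if the jar is pushed more than 25 mm from its place (distance of jar from where it was at the start of the episode above 0.025 m).
It fails at once if the vase is pushed more than 25 mm from its place (distance of vase from where it was at the start of the episode above 0.025 m).
It fails at once if the soap bottle is pushed more than 25 mm from its place (distance of soap from where it was at the start of the episode above 0.025 m).
It also fails if it takes over 64 s, if anything falls off the work surface, if the arm or the gripper's body presses on something with over 40 N, if the wrist force passes 120 N, or if a joint passes its speed limit or range.

## Robot

A 6-joint arm with a two-finger parallel gripper is mounted at the origin on the work surface. World frame = base frame: x ahead of the robot, y to its left, z up, the work surface at z = 0. Lengths are in mm, angles in rad, forces in N, time in s.
With the tool pointing down it reaches from about 350 to 875 mm from the base axis. Payload 4.2 kg.
Tool frame: the origin (TCP) lies between the finger pads; the fingertips stand 25 mm ahead of it and the grasp point (between the pads) lies 6 mm ahead of it; z points along the fingers, y is the line along which they close (so a half turn about z gives the same grasp; the last joint's range is limited). The gripper opens to 85 mm and grips with 20 to 120 N. Pads are 22 mm wide; open, the fingers measure 114 mm over their backs; the gripper's body (76 mm by 85 mm) begins 54 mm behind the grasp point. The pads swing forward as they close: fully open they stand 13 mm farther back than shut.
Start: joints at [-1.043, 0.385, 0.008, 0, -1.194, -0.259], TCP at [166.001, -602.531, 256.312] pointing down, gripper open.
Joint ranges: [-3.14, 3.14], [-1.21, 2.06], [-1.07, 1.41], [-3.16, 2.05], [-2.99, -0.16], [-3.1, 3.1]. Speed limits (rad/s): [2.79, 2.79, 3.14, 3.14, 3.14, 3.14].

## Interface

Orientations are given as a unit quaternion [x, y, z, w].
In Python, from bench import arm gives the robot as it stands.
- The arm moves only by the shell command python3 -m pendant 'ROWS'. ROWS is JSON, a list of rows, each a list of 7 numbers: the shift along the tool's x, y, z in m, then the turn, a rotation vector about the tool's x, y, z in degrees, then the finger opening in m, from 0 to 0.0854. In form: [[x, y, z, wx, wy, wz, fingers], ...]. A call has 1 to 12 rows; each row shifts and turns the commanded pose from where the row before left it, along the tool's axes as they then stand; what a row does not reach is not made up. A row lasts 1/10 s, in which the tool goes at most 50 mm and 8.59 degrees, less where a joint would pass 70% of its speed; a pose out of reach is approached as far as the arm can. A call is refused whole if a number of a shift passes 0.05 or a number of a turn 8.59, either way. A call with a gripper value outside its range is refused whole. The fingers move at their own pace and stop on an object; the grip force is fixed at half the most. Time passes only in rows, so rows that do not move let the fingers close. It gives the time, the measured TCP pose, the force, the opening and the grip force at its end, in the units of the state.
- arm.read_state(): the state, without advancing time (a new reading comes with each control period).
- arm.get_image(name): name is "side" or "top" or "wrist"; returns a dict with "image" (384x512x3 uint8, red, green, blue), "fx", "fy", "cx", "cy" (pixels), "xyz" and "rotation" of the camera in the world. Camera axes: x right, y down, z forward; pixel columns grow to the right and rows downward; lengths in mm; the calibration is good to about 2 mm. The wrist camera is an equidistant fisheye: a pixel r from the principal point sees the ray r / f radians off the axis. A picture is of the moment at which its call begins. There is no depth.
- arm.job_done(): hands the job in; it is judged then, once.
The state is a dict: "clock": time; "joints": joint angles; "joint_vel": joint speeds; "joint_efforts": joint torques, N m; "position": TCP position; "ee_rot": TCP orientation; "contact_force": force on the tool from outside, world axes, zero at the start; "wrist_torque": the same for the moment, N m; "gripper_width": finger opening in mm; "grasp_force": force on a finger pad.
Only numpy, scipy, OpenCV 4.12 (cv2) and the standard library are available. Lean on these libraries where they do the work, as an engineer would, in place of code of your own. Each camera call takes 0.05 s, during which the arm holds its last target. There are 200 camera calls.

## Working session

There is one attempt and no reset: what is moved stays moved. The work goes in short steps, Python scripts to look and compute and a shell command to move; the robot and the scene stay as the last step left them, time stands still between calls to the robot, and variables do not carry over. Pictures are saved under pics/ and viewed, at most 10 in all, crops included, and the job is handed in when it is done.

```bash
mkdir -p pics; ls; cat > h.py <<'E'
import numpy as np, cv2
from bench import arm
from scipy.spatial.transform import Rotation as R
def shot(n,f=None):
    d=arm.get_image(n)
    if f: cv2.imwrite('pics/'+f,cv2.cvtColor(np.array(d['image']),cv2.COLOR_RGB2BGR))
    return d
def ray(d,u,v):
    x=(u-d['cx'])/d['fx'];y=(v-d['cy'])/d['fy']
    if d.get('fish'):
        r=np.hypot(x,y);s=np.sin(r)/max(r,1e-9);q=np.array([x*s,y*s,np.cos(r)])
    else: q=np.array([x,y,1.])
    M=np.array(d['rotation'])
    M=M if M.shape==(3,3) else R.from_quat(M).as_matrix()
    return np.array(d['xyz']),M@q
def onz(d,u,v,z):
    o,q=ray(d,u,v);return o+q*(z-o[2])/q[2]
E
python3 - <<'E'
from h import *
im=[]
for n in('side','top'):
    d=shot(n,n+'0.png');print(n,{k:np.round(v,3).tolist() for k,v in d.items() if k!='image'})
s=arm.read_state();print({k:np.round(v,3).tolist() for k,v in s.items()})
E
```

```text
pics
side {'fx': 468.213, 'fy': 468.213, 'cx': 257.7, 'cy': 186.445, 'xyz': [-55.478, 841.952, 737.636], 'rotation': [-0.27, 0.83, -0.465, 0.145]}
top {'fx': 369.081, 'fy': 369.081, 'cx': 260.369, 'cy': 195.69, 'xyz': [409.764, -4.721, 1385.324], 'rotation': [0.706, -0.706, 0.04, -0.037]}
{'clock': 0.1, 'joints': [-1.043, 0.385, 0.007, -0.0, -1.194, -0.259], 'joint_vel': [-0.001, -0.003, 0.003, 0.002, -0.001, 0.003], 'joint_efforts': [-0.002, -39.332, 18.893, 4.198, -0.003, 0.0], 'position': [165.866, -602.078, 255.33], 'ee_rot': [-0.134, 0.991, 0.001, -0.0], 'contact_force': [-0.554, -0.334, -0.458], 'wrist_torque': [-0.023, 0.004, -0.02], 'grasp_force': 0.0, 'gripper_width': 85.594}
```

View pics/side0.png

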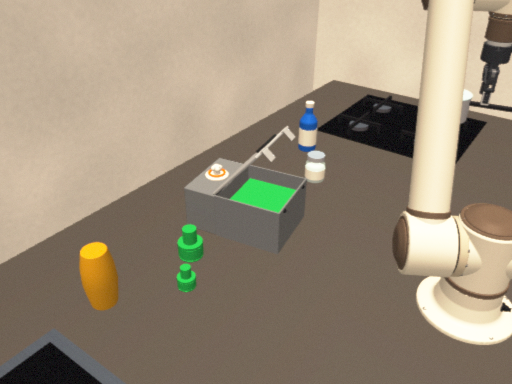

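View pics/top0.png

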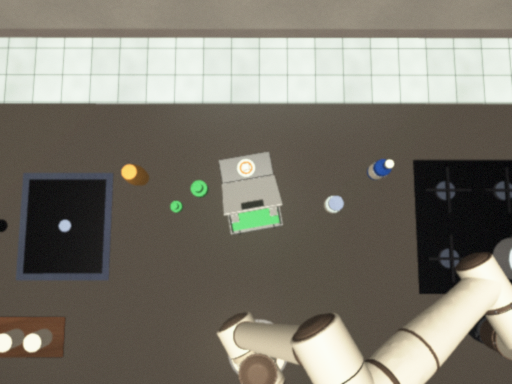

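Candidates for the cap are the small green cap (top 176,206; side 186,278), the large green cap (top 199,188; side 190,243) and the green bin liner (top 255,219; side 264,194). By the description it is the small one. I'll measure it and check it in a crop.

```bash
cat > m.py <<'E'
from h import *
def blobs(d,cond,amin=15):
    im=np.array(d['image']).astype(int);r,g,b=im[...,0],im[...,1],im[...,2]
    m=cond(r,g,b).astype(np.uint8);n,l,s,c=cv2.connectedComponentsWithStats(m)
    return [(np.round(c[i],1).tolist(),s[i].tolist()) for i in range(1,n) if s[i][4]>=amin]
green=lambda r,g,b:(g>r+40)&(g>b+40)
orange=lambda r,g,b:(r>b+60)&(r>g+25)
gold=lambda r,g,b:(r>b+80)
blue=lambda r,g,b:(b>r+60)&(b>g+25)
E
python3 - <<'E'
from m import *
D={n:shot(n) for n in('top','side')}
for n,d in D.items():
    for k in('green','orange','blue'): print(n,k,blobs(d,globals()[k]))
t,s=D['top'],D['side']
for nm,a,b,z in(('cap',(176,206),(186,268),55),('big',(199,188),(190,232),70)):
    print(nm,onz(t,*a,z/2).round(),onz(s,*b,z).round())
# deck corners at z=120
for c in((219,158),(270,153)):print('deck',onz(t,*c,120).round(1))
print('jar',onz(t,334,204,85).round(), 'soap',onz(t,389,164,170).round(),'vase',onz(t,129,172,140).round())
a=cv2.resize(cv2.imread('pics/top0.png')[130:250,150:300],None,fx=5,fy=5,interpolation=cv2.INTER_CUBIC)[:,:400*2]
cv2.imwrite('pics/c1.png',a)
b=cv2.resize(cv2.imread('pics/side0.png')[110:310,80:340],None,fx=3,fy=3,interpolation=cv2.INTER_CUBIC)
cv2.imwrite('pics/c2.png',b)
E
```

```text
top green [([198.6, 188.1], [190, 180, 18, 17, 238]), ([175.9, 206.2], [170, 201, 13, 12, 121]), ([254.7, 219.2], [232, 208, 48, 23, 668])]
top orange [([245.5, 167.5], [240, 162, 12, 12, 52]), ([133.5, 174.0], [121, 164, 27, 21, 413]), ([8.1, 319.2], [0, 318, 20, 5, 59])]
top blue [([380.9, 167.8], [374, 159, 17, 17, 172])]
side green [([263.2, 194.6], [230, 178, 66, 35, 1323]), ([188.4, 256.5], [176, 224, 27, 68, 1214])]
side orange [([216.5, 173.0], [208, 168, 18, 10, 85]), ([463.8, 211.0], [462, 206, 6, 11, 16]), ([493.8, 220.7], [471, 206, 41, 30, 822]), ([98.3, 275.2], [79, 241, 39, 70, 2156]), ([462.6, 260.5], [459, 256, 9, 9, 49])]
side blue [([308.3, 120.0], [300, 108, 17, 22, 284]), ([306.0, 148.2], [299, 145, 16, 7, 70])]
cap [521. 301.  28.] [514. 305.  55.]
big [587. 216.  35.] [580. 219.  70.]
deck [681.4 134.4 120. ]
deck [699.5 -43.5 120. ]
jar [ 524. -271.   85.] soap [ 651. -441.  170.] vase [628. 439. 140.]
```

View pics/c1.png

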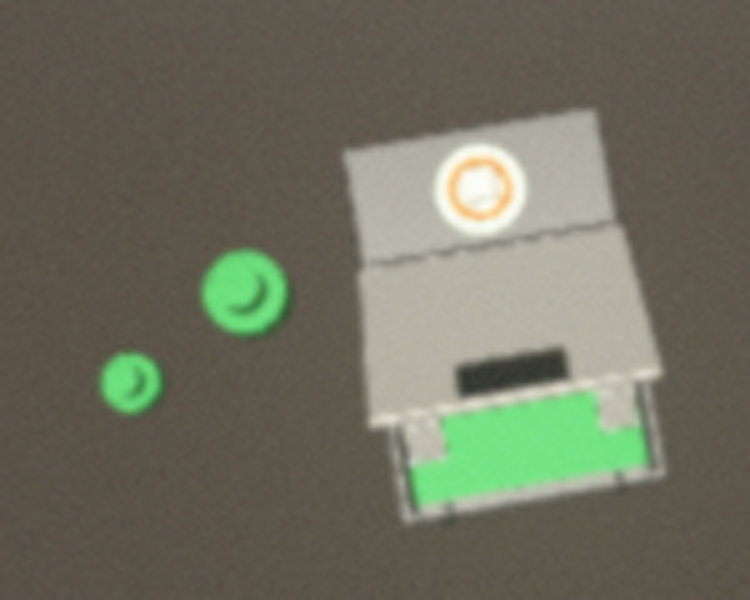

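View pics/c2.png

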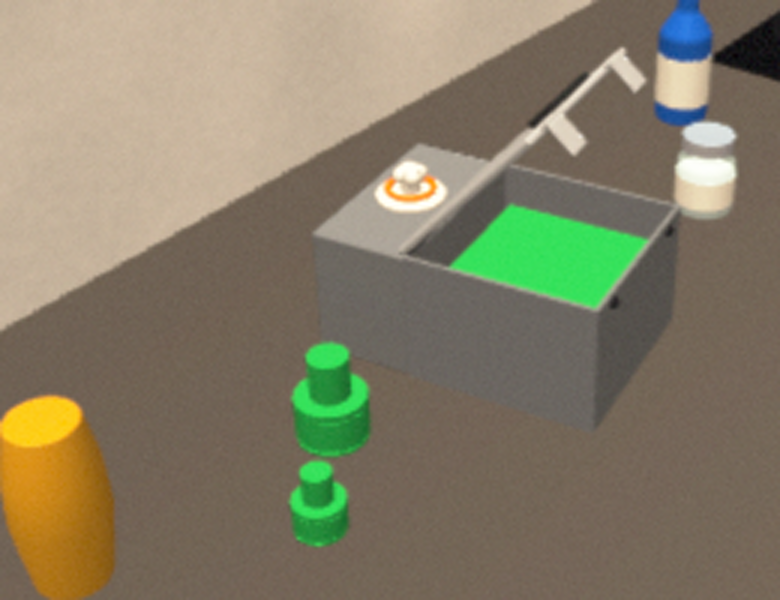

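Crop c1 shows the small cap at (131,383) and the big cap at (245,292). The vent ring is at (480,188) and the black pad at (512,372). Crop c2 shows the lid well ajar.

```bash
cat >> h.py <<'E'
def tri(*rs):
    A=np.zeros((3,3));b=np.zeros(3)
    for o,q in rs:
        q=q/np.linalg.norm(q);P=np.eye(3)-np.outer(q,q);A+=P;b+=P@o
    return np.linalg.solve(A,b)
def go(target,yaw=None):
    "shift in tool axes (mm) and yaw change (deg, about tool z) to world target"
    s=arm.read_state();r=R.from_quat(s['ee_rot']);p=np.array(s['position'])
    M=r.as_matrix();print('pos',p.round(1),'F',np.round(s['contact_force'],1),'w',round(s['gripper_width'],1),'tooly yaw',np.degrees(np.arctan2(M[1,1],M[0,1])).round(1),'tilt',M[:,2].round(3),'t',s['clock'])
    print('shift tool mm',(M.T@(np.array(target)-p)).round(1))
E
python3 - <<'E'
from h import *
t,s=shot('top'),shot('side')
v=tri(ray(t,245.5,167.5),ray(s,216.5,173));print('vent',v,onz(t,245.5,167.5,130),onz(s,216.5,173,130))
P=[onz(t,150+u/5-.4,130+w/5-.4,120) for u,w in((345,150),(597,110),(405,520),(662,475))]
P=np.array(P);print(P.round(1));ax=P[:2].mean(0)-P[2:].mean(0);ay=P[0]-P[1]
print(np.degrees(np.arctan2(ax[1],ax[0])),np.degrees(np.arctan2(-ay[0],ay[1])),np.linalg.norm(ax),np.linalg.norm(ay),P.mean(0))
yaw=np.arctan2(ax[1],ax[0])*.6+.4*np.arctan2(-ay[0],ay[1]);c,si=np.cos(yaw),np.sin(yaw)
O=P.mean(0)[:2];vt=O+85*np.array([c,si]);print('vent from box',vt)
for th in np.arange(.3,1.06,.05):
    x=40-155*np.cos(th)+14*np.sin(th);z=121+155*np.sin(th)+14*np.cos(th)
    q=onz(t,252.0,204.0,z);l=(q[:2]-O)@[c,si];m=(q[:2]-O)@[-si,c]
    print(round(th,2),round(x,1),round(l,1),round(m,1),round(z))
print('cap base tri',tri(ray(t,175.9,206.2),ray(s,186.0,278)))
go([500,0,400])
E
```

```text
vent [646.71962032  41.367996   123.95623664] [646.0629488   41.47831894 130.        ] [639.23408964  49.05469911 130.        ]
[[675.8 135.7 120. ]
 [704.4 -40.  120. ]
 [419.2  91.5 120. ]
 [449.9 -83.9 120. ]]
9.785408510280217 9.268758854044453 259.2862631204793 178.05099332077407 [562.34382668  25.81941636 120.        ]
vent from box [646.15874178  39.96367334]
0.3 -103.9 -47.7 -0.1 180
0.35 -100.8 -48.4 -0.2 187
0.4 -97.3 -49.0 -0.2 194
0.45 -93.5 -49.6 -0.2 201
0.5 -89.3 -50.2 -0.2 208
0.55 -84.8 -50.8 -0.3 214
0.6 -80.0 -51.3 -0.3 220
0.65 -74.9 -51.8 -0.3 226
0.7 -69.5 -52.3 -0.3 232
0.75 -63.9 -52.8 -0.4 237
0.8 -57.9 -53.3 -0.4 242
0.85 -51.8 -53.7 -0.4 247
0.9 -45.4 -54.1 -0.4 251
0.95 -38.8 -54.4 -0.4 255
1.0 -32.0 -54.8 -0.4 259
1.05 -25.0 -55.1 -0.4 262
cap base tri [520.34022317 302.21434954  20.57910756]
pos [ 166.  -602.4  255.9] F [ 0.2 -0.3  0.6] w 85.3 tooly yaw 105.4 tilt [-0.     0.001 -1.   ] t 0.3
shift tool mm [-482.   492.2 -143.7]
```

```bash
python3 -m pendant '[[0,0,-0.032,0,0,5.8,0],[0,0,-0.032,0,0,0,0],[-0.028,0.0345,0,0,0,0,0],[-0.028,0.0345,0,0,0,0,0],[-0.028,0.0345,0,0,0,0,0],[-0.028,0.0345,0,0,0,0,0],[-0.028,0.0345,0,0,0,0,0],[-0.028,0.0345,0,0,0,0,0],[-0.028,0.0345,0,0,0,0,0],[-0.028,0.0345,0,0,0,0,0]]' && python3 -c "
from h import *
go([518,18.3,310])"
```

```text
clock: 1.3
position: [341.2, -291.4, 320.6]
ee_rot: [-0.084, 0.997, -0.0, 0.0]
contact_force: [0.7, -0.9, -0.1]
gripper_width: -0.0
grasp_force: 0.0
pos [ 341.2 -291.4  320.6] F [ 0.7 -0.9 -0.1] w -0.0 tooly yaw 99.6 tilt [ 0.001 -0.    -1.   ] t 1.3
shift tool mm [-225.9  275.9   10.7]
```

```bash
python3 -m pendant '[[-0.028,0.0345,0,0,0,0,0],[-0.028,0.0345,0,0,0,0,0],[-0.028,0.0345,0,0,0,0,0],[-0.028,0.0345,0,0,0,0,0],[-0.028,0.0345,0,0,0,0,0],[-0.028,0.0345,0,0,0,0,0],[-0.028,0.0345,0,0,0,0,0],[-0.028,0.0345,0,0,0,0,0],[0,0,0.01,0,0,0,0],[0,0,0,0,0,0,0]]' && python3 -c "
from h import *
go([518,18.3,300])
shot('side','s1.png');d=shot('wrist');print(d['fx'],d['xyz'],d['rotation'])
a=cv2.imread('pics/s1.png');cv2.imwrite('pics/s1c.png',cv2.resize(a[90:290,120:380],None,fx=3,fy=3))"
```

```text
clock: 2.3
position: [515.0, 17.2, 308.5]
ee_rot: [-0.084, 0.996, -0.0, -0.002]
contact_force: [0.3, -0.3, -1.4]
gripper_width: -0.3
grasp_force: 0.0
pos [515.   17.2 308.5] F [ 0.3 -0.3 -1.4] w -0.3 tooly yaw 99.7 tilt [-0.004 -0.001 -1.   ] t 2.3
shift tool mm [-3.2  0.6  8.5]
297.3186396354542 [440.97276514   3.48140811 428.44429338] [0.63801093 0.75554808 0.11344941 0.09601235]
```

View pics/s1c.png

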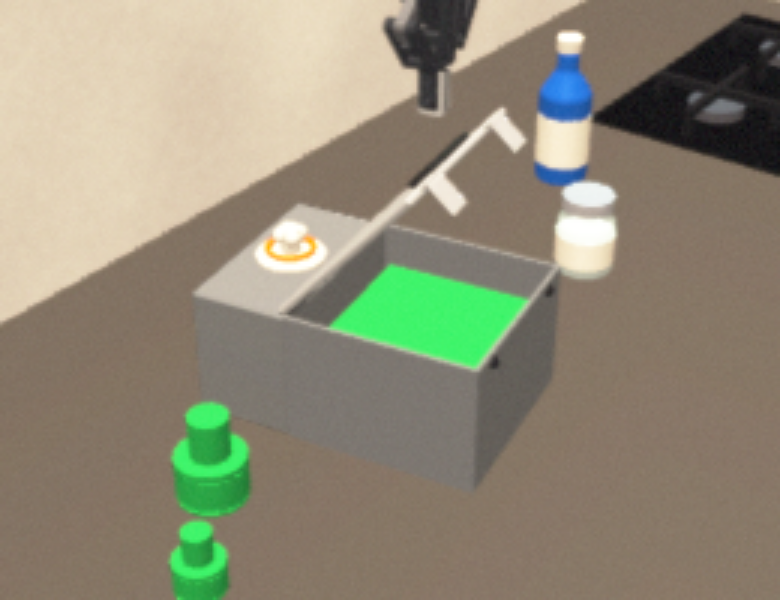

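The closed tips (crop 432,112) stand right over the pad (440,160). Pressing along the arc.

```bash
python3 -m pendant '[[0,0,0.010,0,0,0,0],[0,0,0.01,0,0,0,0],[0,0,0.009,0,0,0,0],[0.007,0,0.008,0,0,0,0],[0.007,0,0.008,0,0,0,0],[0.007,0,0.008,0,0,0,0],[0.007,0,0.008,0,0,0,0],[0.005,0,0.007,0,0,0,0],[0.005,0,0.007,0,0,0,0],[0.005,0,0.007,0,0,0,0],[0.005,0,0.007,0,0,0,0]]' && python3 -c "
from h import *
go([449,6.6,160])"
```

```text
clock: 3.5
position: [468.1, 8.5, 220.8]
ee_rot: [-0.084, 0.996, 0.0, 0.0]
contact_force: [-0.4, 0.0, -0.1]
gripper_width: 0.1
grasp_force: 0.2
pos [468.1   8.5 220.8] F [-0.4  0.  -0.1] w 0.1 tooly yaw 99.6 tilt [ 0.  0. -1.] t 3.5
shift tool mm [19.1  1.3 60.8]
```

```bash
python3 -m pendant '[[0.004,0,0.008,0,0,0,0],[0.003,0,0.008,0,0,0,0],[0.003,0,0.008,0,0,0,0],[0.003,0,0.008,0,0,0,0],[0.003,0,0.008,0,0,0,0],[0.001,0,0.006,0,0,0,0],[0,0,0.005,0,0,0,0],[0,0,0.004,0,0,0,0]]' && python3 -c "
from h import *
go([449,6.6,160])"
```

```text
clock: 4.3
position: [450.7, 5.3, 166.5]
ee_rot: [-0.084, 0.996, -0.0, -0.001]
contact_force: [-2.3, 0.2, 4.7]
gripper_width: 0.0
grasp_force: 2.6
pos [450.7   5.3 166.5] F [-2.3  0.2  4.7] w 0.0 tooly yaw 99.6 tilt [-0.002 -0.001 -1.   ] t 4.3
shift tool mm [1.5 1.6 6.5]
```

```bash
python3 -m pendant '[[0,0,0.003,0,0,0,0],[0,0,0.003,0,0,0,0],[0,0,0.002,0,0,0,0],[0,0,0.002,0,0,0,0],[0,0,0,0,0,0,0]]' && python3 -c "
from h import *
go([449,6.6,160])"
```

```text
clock: 4.8
position: [452.0, 5.7, 159.6]
ee_rot: [-0.084, 0.996, -0.0, 0.001]
contact_force: [-9.8, 1.4, 24.4]
gripper_width: -0.3
grasp_force: 12.3
pos [452.    5.7 159.6] F [-9.8  1.4 24.4] w -0.3 tooly yaw 99.7 tilt [ 0.001 -0.001 -1.   ] t 4.8
shift tool mm [ 2.8  1.4 -0.4]
```

```bash
python3 -m pendant '[[0,0,-0.03,0,0,0,0.03],[0,0,-0.03,0,0,0,0.06],[-0.0145,0.035,0,0,0,0,0.07],[-0.0145,0.035,0,0,0,0,0.07],[-0.0145,0.035,0,0,0,0,0.07],[-0.0145,0.035,0,0,0,0,0.07],[-0.0145,0.035,0,0,0,0,0.07],[-0.0145,0.035,0,0,0,0,0.07],[-0.0145,0.035,0,0,0,0,0.07],[-0.0145,0.035,0,0,0,0,0.07],[0,0,0.02,0,0,0,0.07],[0,0,0,0,0,0,0.07]]' && python3 - <<'E'
from m import *
go([518,303,200])
s=shot('side','s2.png');d=shot('wrist','w2.png');d['fish']=1
B=[b for b in blobs(d,green,40)];print(B)
for c,_ in B: print(onz(d,*c,35))
a=cv2.imread('pics/s2.png')[110:310,60:340];b=cv2.imread('pics/w2.png')
cv2.imwrite('pics/sw2.png',np.vstack([cv2.resize(a,(420,300)),cv2.resize(b,(420,300))]))
E
```

```text
clock: 6.0
position: [517.9, 301.2, 192.8]
ee_rot: [-0.084, 0.996, -0.002, -0.003]
contact_force: [-0.9, -1.0, -0.9]
gripper_width: 70.1
grasp_force: 0.0
pos [517.9 301.2 192.8] F [-0.9 -1.  -0.9] w 70.1 tooly yaw 99.6 tilt [-0.005 -0.004 -1.   ] t 6.0
shift tool mm [-0.4  1.8 -7.2]
[([260.2, 176.6], [239, 154, 43, 46, 1548]), ([170.4, 221.1], [141, 191, 63, 69, 2750])]
[517.06038232 301.96353927  35.        ]
[580.15517256 217.11111756  35.        ]
```

View pics/sw2.png

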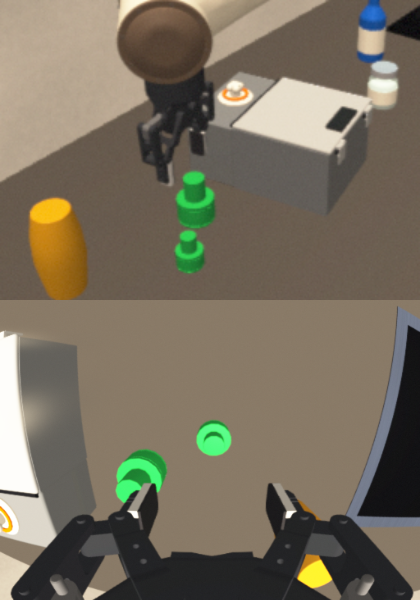

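The lid is flat shut (top half of the composite). The small cap is at wrist px (260,177), between the fingers. Descending.

```bash
python3 -m pendant '[[0.001,0.001,0.03,0,0,0,0.06],[0,0,0.03,0,0,0,0.06],[0,0,0.02,0,0,0,0.06],[0,0,0,0,0,0,0.06],[0,0,0,0,0,0,0.06]]' && python3 - <<'E'
from m import *
go([517,302,55])
d=shot('wrist','w3.png');d['fish']=1
B=[b for b in blobs(d,green,40)];print(B)
for c,_ in B: print(onz(d,*c,35))
cv2.imwrite('pics/w3b.png',cv2.imread('pics/w3.png')[100:384,150:400].repeat(2,0).repeat(2,1))
E
```

```text
clock: 6.6
position: [518.9, 301.7, 117.6]
ee_rot: [-0.084, 0.997, 0.0, 0.001]
contact_force: [0.2, 0.6, 0.6]
gripper_width: 60.0
grasp_force: 0.0
pos [518.9 301.7 117.6] F [0.2 0.6 0.6] w 60.0 tooly yaw 99.6 tilt [ 0.002  0.001 -1.   ] t 6.6
shift tool mm [ 1.9  0.6 62.6]
[([259.4, 201.2], [232, 169, 56, 66, 2859]), ([143.7, 246.3], [110, 216, 74, 66, 2993])]
[516.01289051 301.97121261  35.        ]
[570.56077822 216.31006747  35.        ]
```

View pics/w3b.png

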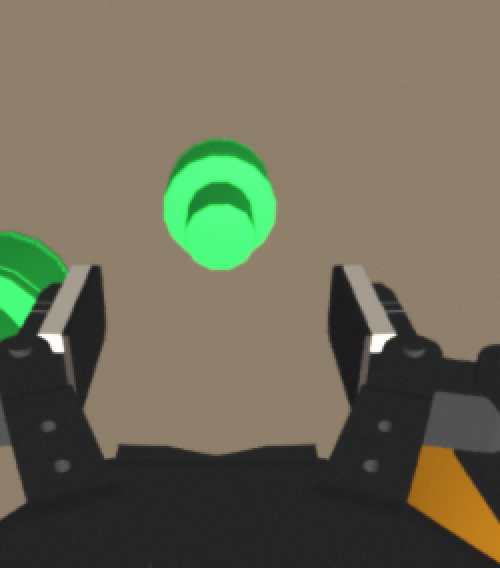

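Knob top centre is at wrist px (259.5,218) and the cup rim at (259.8,205.5).

```bash
python3 - <<'E'
from m import *
d=shot('wrist');d['fish']=1
a,b=onz(d,259.3,218,55),onz(d,259.5,205.5,29);print(a,b);go(np.r_[(a+b)[:2]/2,55])
E
```

```text
[521.20640891 303.14508893  55.        ] [522.11801983 303.59824188  29.        ]
pos [519.2 302.4 118.5] F [0.3 0.2 0.4] w 59.9 tooly yaw 99.6 tilt [ 0.003  0.002 -1.   ] t 6.7
shift tool mm [-2.4  0.5 63.5]
```

```bash
python3 -m pendant '[[-0.002,0.0005,0.025,0,0,0,0.06],[0,0,0.025,0,0,0,0.06],[0,0,0.012,0,0,0,0.06],[0,0,0,0,0,0,0.06],[0,0,0,0,0,0,0.02],[0,0,0,0,0,0,0.02],[0,0,0,0,0,0,0.02],[0,0,0,0,0,0,0.02],[0,0,0,0,0,0,0.02]]' && python3 -c "
from h import *
go([521,303,55])"
```

```text
clock: 7.6
position: [520.9, 303.4, 56.0]
ee_rot: [-0.084, 0.996, 0.001, 0.001]
contact_force: [-1.4, 0.4, 6.0]
gripper_width: 22.0
grasp_force: 58.9
pos [520.9 303.4  56. ] F [-1.4  0.4  6. ] w 22.0 tooly yaw 99.6 tilt [ 0.003  0.002 -1.   ] t 7.6
shift tool mm [-0.1 -0.4  1. ]
```

```bash
python3 -m pendant '[[0,0,-0.01,0,0,0,0.02],[0,0,-0.04,0,0,0,0.02],[0,0,-0.045,0,0,0,0.02],[0,0,-0.045,0,0,0,0.02],[0,0,-0.04,0,0,0,0.02],[-0.003,-0.035,0,0,0,0,0.02],[-0.003,-0.035,0,0,0,0,0.02],[-0.003,-0.035,0,0,0,0,0.02],[-0.003,-0.035,0,0,0,0,0.02],[-0.003,-0.035,0,0,0,0,0.02],[0,0,0,0,0,0,0.02],[0,0,0,0,0,0,0.02]]' && python3 - <<'E'
from m import *
go([646,41,232])
d=shot('wrist','w4.png');d['fish']=1
print(blobs(d,green,40),blobs(d,orange,30))
cv2.imwrite('pics/w4b.png',cv2.resize(cv2.imread('pics/w4.png'),(768,576)))
E
```

```text
clock: 8.8
position: [563.7, 131.9, 234.4]
ee_rot: [-0.083, 0.997, 0.0, -0.0]
contact_force: [0.5, -0.0, -1.4]
gripper_width: 22.3
grasp_force: 59.0
pos [563.7 131.9 234.4] F [ 0.5 -0.  -1.4] w 22.3 tooly yaw 99.5 tilt [-0.  0. -1.] t 8.8
shift tool mm [ -66.1 -103.3    2.3]
[([328.0, 197.8], [300, 168, 55, 61, 2582]), ([258.0, 235.2], [221, 190, 76, 96, 4660])] [([474.4, 262.8], [434, 223, 78, 83, 4005]), ([147.2, 252.9], [125, 241, 47, 33, 504])]
```

View pics/w4b.png

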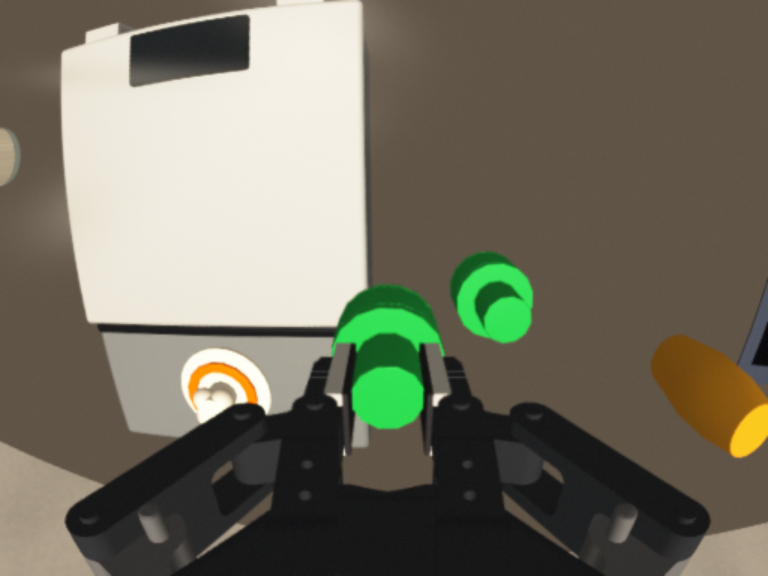

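The cap is held upright (knob top at view 388,396) and the stud is at view (215,400). I'll pass beyond the stud to see it from straight above.

```bash
python3 -m pendant '[[-0.03,-0.026,0,0,0,0,0.02],[-0.032,-0.026,0,0,0,0,0.02],[-0.032,-0.026,0,0,0,0,0.02],[-0.032,-0.025,0,0,0,0,0.02],[0,0,0,0,0,0,0.02],[0,0,0,0,0,0,0.02],[0,0,0,0,0,0,0.02]]' && python3 - <<'E'
from m import *
go([646,41,232])
d=shot('wrist','w5.png');d['fish']=1
print(blobs(d,green,40),blobs(d,orange,30))
cv2.imwrite('pics/w5b.png',cv2.resize(cv2.imread('pics/w5.png')[60:330,130:400],None,fx=2.2,fy=2.2,interpolation=cv2.INTER_CUBIC))
E
```

```text
clock: 9.55
position: [704.6, 53.4, 234.2]
ee_rot: [-0.084, 0.996, 0.0, -0.0]
contact_force: [-0.1, -0.3, -0.6]
gripper_width: 22.2
grasp_force: 59.1
pos [704.6  53.4 234.2] F [-0.1 -0.3 -0.6] w 22.2 tooly yaw 99.7 tilt [-0.001  0.    -1.   ] t 9.55
shift tool mm [59.8 -2.4  2.3]
[([414.6, 95.2], [383, 69, 66, 53, 2642]), ([257.9, 235.1], [221, 190, 76, 96, 4683])] [([256.1, 120.3], [226, 91, 61, 60, 1446]), ([504.7, 164.9], [496, 146, 16, 41, 495])]
```

View pics/w5b.png

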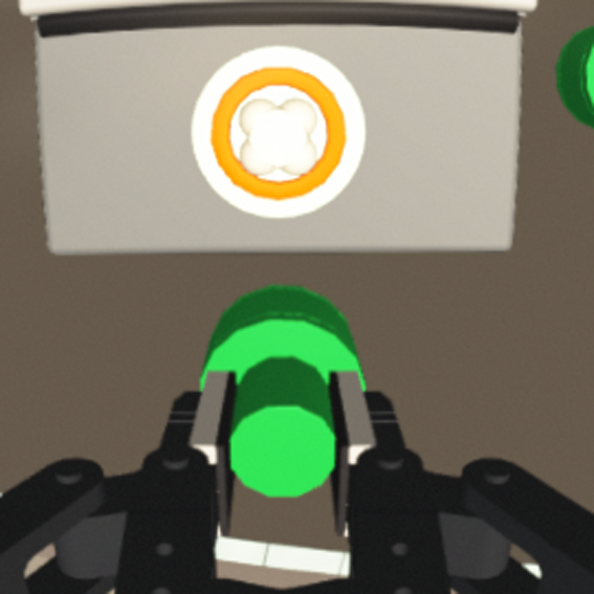

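Orange ring centre is at px (256.5,121) and the held knob's top centre at (258.6,265).

```bash
python3 - <<'E'
from m import *
d=shot('wrist');d['fish']=1
M=R.from_quat(arm.read_state()['ee_rot']).as_matrix()
v=onz(d,256.5,121,129);v2=onz(d,256.2,122,148.5)
k=onz(d,258.4,265,233);c=onz(d,258.8,205,207)-21*M[:,0]
print(v,v2,k,c)
p=np.array(arm.read_state()['position'])
for n,q in(('vent',v),('studtop',v2),('knob',k),('cup',c)):print(n,(M.T@(q-p))[:2].round(1))
E
```

```text
[647.18454784  42.22833872 129.        ] [646.43326751  41.98449542 148.5       ] [704.69234421  53.39326306 233.        ] [704.92909835  53.66943343 207.00866018]
vent [58.5 -1.4]
studtop [59.3 -1.5]
knob [-0.1 -0.1]
cup [-0.4  0.2]
```

```bash
python3 -m pendant '[[0.03,-0.0015,0,0,0,0,0.02],[0.029,0,0,0,0,0,0.02],[0,0,0,0,0,0,0.02],[0,0,0.01,0,0,0,0.02],[0,0,0.01,0,0,0,0.02],[0,0,0.004,0,0,0,0.02],[0,0,0,0,0,0,0.02],[0,0,0,0,0,0,0.02]]' && python3 - <<'E'
from m import *
for i in range(4): shot('wrist'); go([646.8,42.1,186])
E
```

```text
clock: 10.45
position: [647.9, 40.8, 209.8]
ee_rot: [-0.084, 0.996, -0.0, -0.0]
contact_force: [0.5, -0.8, -0.9]
gripper_width: 22.2
grasp_force: 59.1
pos [647.9  40.8 210.1] F [ 0.   0.4 -1.9] w 22.2 tooly yaw 99.6 tilt [ 0. -0. -1.] t 10.5
shift tool mm [ 0.9  1.5 24.1]
pos [647.9  40.8 210.4] F [ 0.3  0.2 -1.7] w 22.3 tooly yaw 99.6 tilt [ 0. -0. -1.] t 10.55
shift tool mm [ 0.9  1.5 24.4]
pos [647.8  40.8 210.5] F [-0.5 -0.4 -1.7] w 22.1 tooly yaw 99.6 tilt [ 0. -0. -1.] t 10.6
shift tool mm [ 0.8  1.5 24.5]
pos [647.8  40.8 210.6] F [-0.  -0.5 -0.7] w 22.0 tooly yaw 99.6 tilt [ 0.001  0.    -1.   ] t 10.65
shift tool mm [ 0.8  1.5 24.6]
```

```bash
python3 -m pendant '[[0.001,0.0013,0,0,0,0,0.02],[0,0,0.003,0,0,0,0.02],[0,0,0.003,0,0,0,0.02],[0,0,0.003,0,0,0,0.02],[0,0,0,0,0,0,0.02]]' && python3 - <<'E'
from m import *
go([646.8,42.1,186]);shot('side','s6.png')
cv2.imwrite('pics/s6b.png',cv2.resize(cv2.imread('pics/s6.png')[90:240,140:320],None,fx=4,fy=4,interpolation=cv2.INTER_CUBIC))
E
```

```text
clock: 11.15
position: [646.9, 42.0, 201.9]
ee_rot: [-0.084, 0.996, -0.0, 0.001]
contact_force: [0.6, 0.3, 1.9]
gripper_width: 22.6
grasp_force: 59.5
pos [646.9  42.  201.9] F [0.6 0.3 1.9] w 22.6 tooly yaw 99.6 tilt [ 0.002  0.    -1.   ] t 11.15
shift tool mm [ 0.1  0.1 15.9]
```

View pics/s6b.png

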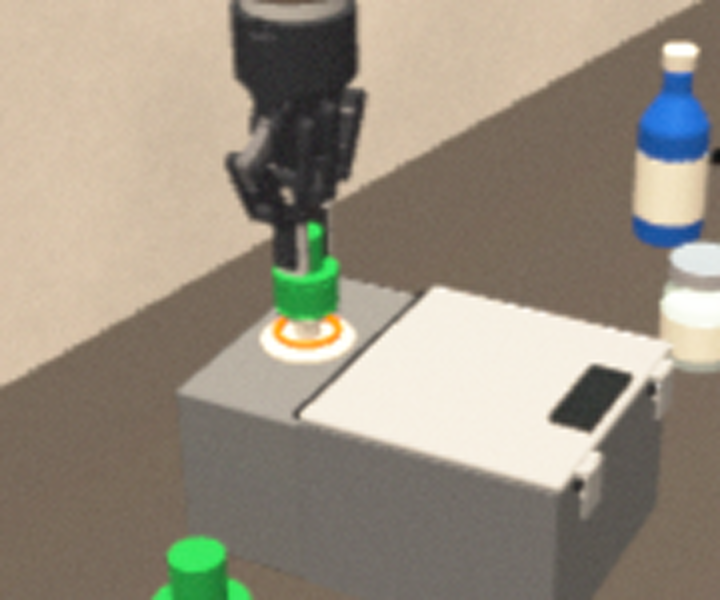

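The cap sits centred on the stud (view 306,310) and has just met the beads, with the lid still shut. Pressing.

```bash
python3 -m pendant '[[0,0,0.002,0,0,0,0.02],[0,0,0.002,0,0,0,0.02],[0,0,0.002,0,0,0,0.02],[0,0,0.002,0,0,0,0.02],[0,0,0,0,0,0,0.02]]';python3 -m pendant '[[0,0,0.002,0,0,0,0.02],[0,0,0.002,0,0,0,0.02],[0,0,0.002,0,0,0,0.02],[0,0,0,0,0,0,0.02]]'
```

```text
clock: 11.7
position: [646.6, 42.0, 193.6]
ee_rot: [-0.084, 0.996, 0.0, 0.001]
contact_force: [0.3, 0.1, 1.7]
gripper_width: 22.2
grasp_force: 59.4
clock: 12.1
position: [645.4, 41.7, 186.1]
ee_rot: [-0.084, 0.996, -0.0, -0.002]
contact_force: [0.3, 0.2, -0.7]
gripper_width: 22.2
grasp_force: 59.1
```

```bash
python3 -m pendant '[[0,0,0.002,0,0,0,0.02],[0,0,0.001,0,0,0,0.02],[0,0,0,0,0,0,0.02],[0,0,0,0,0,0,0.02]]';python3 -m pendant '[[0,0,0.001,0,0,0,0.02],[0,0,0,0,0,0,0.02],[0,0,0,0,0,0,0.02]]'
```

```text
clock: 12.5
position: [646.2, 41.7, 184.9]
ee_rot: [-0.084, 0.996, -0.0, 0.0]
contact_force: [-1.9, 0.0, 3.1]
gripper_width: 21.8
grasp_force: 59.3
clock: 12.8
position: [646.3, 41.7, 184.3]
ee_rot: [-0.084, 0.996, -0.0, 0.0]
contact_force: [-2.0, -0.3, 6.0]
gripper_width: 21.9
grasp_force: 59.6
```

```bash
python3 -m pendant '[[0,0,0.002,0,0,0,0.02],[0,0,0.002,0,0,0,0.02],[0,0,0,0,0,0,0.02],[0,0,0,0,0,0,0.02],[0,0,0,0,0,0,0.02]]'
```

```text
clock: 13.3
position: [646.6, 41.7, 182.5]
ee_rot: [-0.084, 0.996, -0.0, 0.001]
contact_force: [-4.8, -0.6, 13.5]
gripper_width: 22.4
grasp_force: 60.9
```

```bash
python3 -m pendant '[[0,0,0.001,0,0,0,0.02],[0,0,0,0,0,0,0.02],[0,0,0,0,0,0,0.02],[0,0,0,0,0,0,0.02]]'; python3 - <<'E'
from m import *
d=shot('wrist');d['fish']=1;print(blobs(d,green,100));s=shot('side');print(blobs(s,green,30),blobs(s,orange,5)[:2])
go([646.8,42.1,182])
E
```

```text
clock: 13.7
position: [646.6, 41.8, 182.0]
ee_rot: [-0.084, 0.996, -0.0, 0.001]
contact_force: [-6.0, -0.5, 14.1]
gripper_width: 21.9
grasp_force: 61.0
[([436.9, 153.0], [400, 122, 76, 62, 3435]), ([258.0, 235.6], [221, 190, 75, 96, 4587])]
[([217.5, 166.6], [209, 152, 16, 24, 213]), ([189.8, 244.1], [177, 224, 26, 39, 775])] [([208.2, 19.8], [196, 16, 26, 9, 154]), ([164.0, 53.0], [161, 53, 7, 1, 7])]
pos [646.6  41.8 182. ] F [-7.6  0.8 15.4] w 22.1 tooly yaw 99.7 tilt [ 0.003 -0.001 -1.   ] t 13.8
shift tool mm [-0.2  0.3  0. ]
```

```bash
python3 -c "
from bench import arm
print(arm.job_done())"
```

```text
the job is handed in; nothing more can be done
None
```

I handed the job in with the lid shut and the small green cap pressed onto the stud at about 14 N, still gripped; the hand-in returned no verdict, and I inferred the click from the cap's height and the force dropping away rather than from a picture.

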